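Load a sample jar into the carousel and index it under the lens

ROBOT

A 7-joint arm with a two-finger parallel gripper is mounted at the origin on the work surface. World frame = base frame: x ahead of the robot, y to its left, z up, the work surface at z = 0. Lengths are in mm, angles in rad, forces in N, time in s.
With the tool pointing down it reaches from about 350 to 900 mm from the base axis. Payload 7.2 kg.
Tool frame: the origin (TCP) lies midway between the tips of the shut fingers; the grasp point (between the pads) lies 19 mm behind it (arm.tcp_to_grasp is the distance from the TCP to the grasp point, in mm); z points along the fingers, y is the line along which they close (so a half turn about z gives the same grasp; the last joint's range is limited). The gripper opens to 88 mm and grips with 3 to 60 N. Pads are 20 mm wide; open, the fingers measure 115 mm over their backs; the gripper's body (75 mm by 178 mm) begins 61 mm behind the grasp point.
Start: joints at [1.125, 0.411, -0.013, 1.596, 0.006, 1.134, -0.082], TCP at [230.536, -580.932, 222.653] pointing down, gripper open.
Joint ranges: [-2.95, 2.95], [-0.29, 1.99], [-1.47, 1.44], [0.14, 2.54], [-1.03, 4.17], [0.13, 1.85], [-2.86, 2.86]. Speed limits (rad/s): [2.39, 2.39, 3.01, 3.01, 3.14, 3.14, 3.14].

INTERFACE

Orientations are given as a 3x3 rotation matrix whose columns are the frame's x, y, z axes.
In Python, from cell import arm gives the robot as it stands.
- The arm moves only by the shell command python3 -m crank 'ROWS' [FORCE]. ROWS is JSON, a list of rows, each a list of 7 numbers: the finger opening in mm, from 0 to 87.8, then the shift along the tool's x, y, z in mm, then the turn, a rotation vector about the tool's x, y, z in degrees. A call has 1 to 5 rows; each row is the pose to reach, as a shift and turn from the pose commanded when the call began, along the tool's axes at that moment; what a row does not reach only later rows make up. A row lasts 1/10 s, in which the tool goes at most 50 mm and 8.59 degrees, less where a joint would pass 70% of its speed; a pose out of reach is approached as far as the arm can. A call with a gripper value outside its range is refused whole. The fingers move at their own pace and stop on an object; FORCE is the grip in N (left out, the last holds). Time passes only in rows, so rows that repeat a pose let the fingers close. It gives the time, the measured TCP pose, the force, the opening and the grip force at its end, in the units of the state.
- arm.observe(): the state, without advancing time (a new reading comes with each control period).
- arm.camera(name): name is "scene" or "side" or "wrist"; returns (picture, depth): 400x640x3 uint8, red, green, blue; 400x640 float32, mm along the optical axis (not along the pixel's ray), 0 where there is no reading.
- arm.calibration(name): a dict with "fx", "fy", "cx", "cy" (pixels), "k1" (the pictures are not rectified: a ray, as slopes to the right and down, at radius r is drawn at 1 + k1 r^2 times it, then the intrinsics apply), "rvec" (rotation vector, rad) and "tvec" (3), from world to camera coordinates, as OpenCV has them. Camera axes: x right, y down, z forward; pixel columns grow to the right and rows downward; lengths in mm; the calibration is good to about 2 mm. A picture is of the moment at which its call begins: read the wrist's pose just before it. calibration takes no time and is no camera call; for the wrist camera it gives the pose at the moment of the call.
- arm.hand_in(): hands the job in; it is judged then, once.
The state is a dict: "time_s": time; "joints": joint angles; "qvel": joint speeds; "effort": joint torques, N m; "tool_pos": TCP position; "tcp_rot": TCP orientation; "force": force on the tool from outside, world axes, zero at the start; "ft_torque": the same for the moment, N m; "grip_width": opening from 0.0 (shut) to 1.0 (fully open); "finger_force": force on a finger pad.
Only numpy, scipy, OpenCV 4.12 (cv2) and the standard library are available. Lean on these libraries where they do the work, as an engineer would, in place of code of your own. Each camera call takes 0.05 s, during which the arm holds its last target. There are 200 camera calls.

TASK

Stand the loose sample jar from the bench gently in the one empty holder of the carousel, and leave it there. Then pull up the sprung knob in the middle of the carousel, turn the plate smoothly until that holder is straight under the inspection lens, and let the knob spring fully home into its notch (a far place may take two goes). Keep the jar upright, do not bump the lens or tip the other holders, and leave everything else on the bench where it is.

Things in the scene. Friction and masses are not known exactly. Their poses are not given: they have to be found in the camera images.
- sample_mid (a point): The jar to load: white round plastic, 36 mm in diameter up to 40 mm, sloping shoulder, then a straight grey cap 33 mm in diameter from 44 mm to its top at 62 mm; 50 to 110 g. It stands on the table among other bottles (like jars already sit in the carousel). This point is its centre, 31 mm above its underside; z is its upward axis.
- holder_floor (a point): The one empty holder: open round aluminium cup, 58 mm outside, 22 mm high, 43 mm inside at the floor, 47 at the rim. It stands loose between three 10 mm pins on the carousel plate, 90 mm from its axis, 60 or 120 degrees to either side of the lens. This point: centre of its inner floor, 4 mm above its underside, 26 mm above the table. The 5 other holders hold jars, tops 88 mm above the table.
- hub (a point): Point on the carousel's vertical axis at its plate's top, 22 mm above the table. The carousel is an aluminium plate 248 mm in diameter on a fixed grey disc 264 mm in diameter, with six places for holders 60 degrees apart, 90 mm from the axis. This point does not turn with the plate: its x axis points to the lens.
- lens_tip (a point): Centre of the lens's lower end, 100 mm above the table and 90 mm from the carousel's axis, above one place of the carousel. The black barrel is 34 mm in diameter, its top at 140 mm; a white arm 22 mm wide (124 to 138 mm above the table) leads outward from it to an 18 mm steel column 168 mm from the axis. Nothing of it is higher than 140 mm.
- lens: The inspection lens with its arm and column (all one rigid fixture, fixed to the carousel's base). The origin lies on the carousel's axis at table height, its x axis points to the lens.
- knob_grip (a point): The sprung knob on the carousel's axis: black, round, fluted, 40 mm thick from 83 to 110 mm above the table, a 46 mm flange above, flat top at 119 mm (when home). This point is on the axis at the height to grip, 100 mm above the table, and rises with the knob. Under it (66 to 73 mm) a short arm carries a pin 32 mm off the axis that sits in one of 6 notches of a fixed steel crown (top at 60 mm).
- knob (a joint): How far the knob is pulled up, in m: 0 home (plate locked), at most 0.016. A spring pushes it down with about 3.5 N at home, 9 N at 16 mm. The pin is clear of the notches above 10.5 mm (go for 12 to 14). Let go within about 5 degrees of a notch, it slides in by itself; further off, the pin rests on the crown and the knob stays about 10 mm up until turned on.
- rotor (a joint): Angle of the carousel plate in rad, positive anticlockwise seen from above, 0 at the start; the knob and all holders turn with it. Notches at every multiple of pi/3 (1.047); stops at -3.6 and +3.6. It turns with about 0.04 N m of friction plus 0.1 N m per rad/s; turned in jerks it can topple what it carries.
- base: Fixed base of the carousel, origin on its axis at table height, x axis towards the lens; its edge has a 70 mm wide tongue under the lens column, out to 193 mm from the axis.
- full0: A filled holder on the carousel (cup with jar as one thing), origin at the centre of its underside; 58 mm in diameter, 66 mm high.
- full1: Another filled holder on the carousel, same as full0.
- full2: Another filled holder on the carousel, same as full0.
- dropper: Bystander: amber glass dropper bottle, 38 mm in diameter up to 45 mm, with a thin neck and teat, 87 mm high; origin at the centre of its underside.
- dishes: Bystander: stack of three clear dishes, 60 mm in diameter, 42 mm high; origin at the centre of its underside.
- reagent: Bystander: white plastic bottle with a cap, 66 mm in diameter, 150 mm high; origin at the centre of its underside.
- tissue: Bystander: paper roll standing on end, 104 mm in diameter, 95 mm high; origin at the centre of its underside.
- beaker: Bystander: empty glass beaker, 68 mm in diameter at the rim, 85 mm high; origin at the centre of its underside.
- slidebox: Bystander: grey plastic slide box, 85 x 35 x 30 mm; origin at the centre of its underside.
- sample: The same sample jar; origin at the centre of its underside.
Mind the look-alikes: they are no part of the job. Leave any purple look-alike of the sample alone.

How it is judged (in metres and radians):
On the way, in this order (a step that is already met when the one before it is completed fails the run):
1. the sample jar stands released in the empty holder, the knob being home (horizontal distance between sample_mid and holder_floor below 0.009 m and distance between sample_mid and holder_floor below 0.036 m and angle between sample_mid's own z axis and vertical below 0.15 rad and contact force between the fingers and sample below 0.05 N and value of joint knob below 0.002 m), for 0.2 s.
2. with the jar in the holder, the knob is pulled up clear of its notch (horizontal distance between sample_mid and holder_floor below 0.009 m and distance between sample_mid and holder_floor below 0.036 m and angle between sample_mid's own z axis and vertical below 0.15 rad and value of joint knob above 0.008 m), for 0.1 s.
At the end, for the whole second after the job is handed in: The sample jar stands upright (within 0.15 rad) in the holder, within 9 mm of its middle and down on its floor; the holder stands on the plate within 7 mm of straight under the lens; the knob is home (less than 2 mm up), plate and jar at rest, and the other holders upright (horizontal distance between sample_mid and holder_floor below 0.009 m and distance between sample_mid and holder_floor below 0.036 m and angle between each of sample_mid, full0, full1, full2's own z axis and vertical below 0.15 rad and horizontal distance between holder_floor and lens_tip below 0.007 m and value of joint knob below 0.002 m and velocity of joint rotor between -0.05 and 0.05 rad/s and linear speed of sample below 0.03 m/s and height (world z) of holder_floor below 0.031 m); the robot touches nothing.
It fails at once if a bystander on the bench was moved by more than 25 mm or tipped (distance of any of dropper, dishes, reagent, tissue, beaker, slidebox from where it was at the start of the episode above 0.025 m or angle between any of dropper, dishes, reagent, tissue, beaker, slidebox's own z axis and vertical above 0.3 rad).
It fails at once if another holder of the carousel was tipped or taken from its place (angle between any of full0, full1, full2's own z axis and vertical above 0.3 rad or distance between any of full0, full1, full2 and hub above 0.105 m).
It fails at once if the sample jar was tipped by more than 0.6 rad (angle between sample_mid's own z axis and vertical above 0.6 rad).
It fails at once if the sample jar was dropped (moving faster than 0.5 m/s out of the fingers) (contact force between the fingers and sample below 0.02 N and linear speed of sample above 0.5 m/s).
It fails at once if the inspection lens was bumped (more than 8 N) (contact force between anything else and lens above 8 N).
It also fails if it takes over 66 s, if anything falls off the work surface, if the arm or the gripper's body presses on something with over 40 N, if the wrist force passes 120 N, or if a joint passes its speed limit or range.

## Working session

There is one attempt and no reset: what is moved stays moved. The work goes in short steps, Python scripts to look and compute and a shell command to move; the robot and the scene stay as the last step left them, time stands still between calls to the robot, and variables do not carry over. Pictures are saved under pics/ and viewed, at most 10 in all, crops included, and the job is handed in when it is done.

```bash
mkdir -p pics; ls; cat > h.py <<'E'
import numpy as np, cv2
from cell import arm
def cal(n):
    c=arm.calibration(n); R=cv2.Rodrigues(np.array(c["rvec"],float))[0]; t=np.array(c["tvec"],float).ravel()
    return c,R,t
def rays(c,u,v):
    x=(np.asarray(u,float)-c["cx"])/c["fx"]; y=(np.asarray(v,float)-c["cy"])/c["fy"]
    a,b=x.copy(),y.copy()
    for _ in range(10):
        s=1+c["k1"]*(a*a+b*b); a,b=x/s,y/s
    return np.stack([a,b,np.ones_like(a)],-1)
def cloud(n,cc=None,d=None):
    c,R,t=cc
    v,u=np.mgrid[:400,:640]
    P=(rays(c,u,v)*d[...,None]-t)@R
    P[d<=0]=np.nan
    return P
def plane(cc,u,v,z):
    c,R,t=cc; r=rays(c,u,v)@R; o=-R.T@t
    return o+r*((z-o[2])/r[...,2])[...,None]
def shot(n):
    cc=cal(n); p,d=arm.camera(n); return cc,p,d
E
python3 - <<'E'
from h import *
for n in("scene","side","wrist"):
    cc,p,d=shot(n); cv2.imwrite(f"pics/{n}0.png",p[...,::-1]); np.savez(f"{n}0.npz",p=p,d=d,P=cloud(n,cc,d)); print(n,-cc[1].T@cc[2],cc[1][2],(d>0).mean())
o=arm.observe(); print(o["time_s"],o["tool_pos"],o["tcp_rot"],o["force"])
E
```

```text
pics
scene [1042.27286709 -110.78962598  904.04439183] [-0.51872571  0.22349342 -0.82521169] 0.9959765625
side [ 487.75457659 -558.41422852  753.89228651] [ 0.06814012  0.71065252 -0.70023562] 0.99591015625
wrist [ 294.91969713 -555.197463    383.88285799] [-0.23632324 -0.09302471 -0.96721132] 0.995890625
0.15 [ 230.3665577  -580.61037926  222.01473298] [[ 9.29466192e-01  3.68906951e-01 -5.09552697e-04]
 [ 3.68907293e-01 -9.29465592e-01  1.05969169e-03]
 [-8.26840693e-05 -1.17292531e-03 -9.99999309e-01]] [ 0.54063983 -0.03523453  0.88581591]
```

View pics/scene0.png

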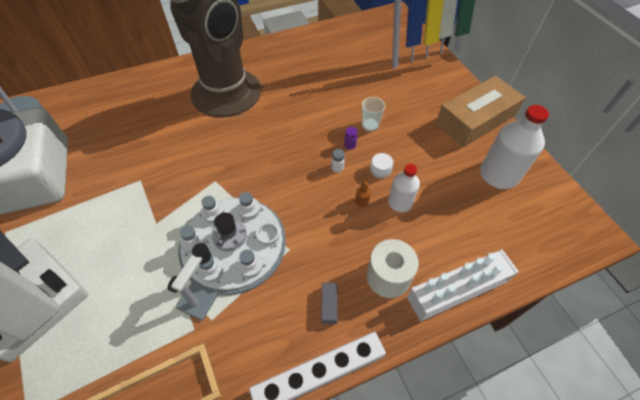

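View pics/side0.png

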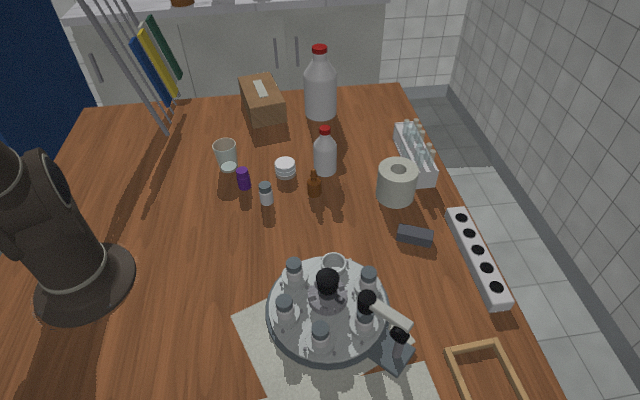

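The scene view shows the sample jar at about (338,160), with the purple look-alike at (350,138). The knob is at (226,224), the lens at (200,252) and the empty cup at (267,234). In the side view the jar is at (266,194), the knob at (327,282), the cup at (333,263) and the lens at (367,302).

```bash
cat > m.py <<'E'
from h import *
def circ(x,y):
    A=np.c_[2*x,2*y,np.ones_like(x)]; s=np.linalg.lstsq(A,x*x+y*y,rcond=None)[0]
    return s[0],s[1],np.sqrt(s[2]+s[0]**2+s[1]**2)
def report(P,tag,knob,cen):
    for k,(u,v,w,zl,zh) in cen.items():
        Q=P[v-w:v+w+1,u-w:u+w+1].reshape(-1,3); Q=Q[(Q[:,2]>zl)&(Q[:,2]<zh)]
        if len(Q): print(tag,k,len(Q),Q.mean(0).round(1),((Q.min(0)+Q.max(0))/2).round(1),np.ptp(Q,0).round(0))
E
python3 - <<'E'
from m import *
S=np.load("scene0.npz")["P"];D=np.load("side0.npz")["P"]
report(S,"scene",0,dict(jar=(338,157,14,57,66),purple=(351,133,12,50,70),knob=(225,222,16,114,124),lens=(200,252,16,136,144),cup=(267,234,18,40,50),cupfloor=(267,236,6,20,32),
 dropper=(363,190,12,20,95),dishes=(382,163,14,36,46),beaker=(372,110,18,75,90),reagent=(405,185,30,50,110)))
report(D,"side",0,dict(jar=(265,187,12,57,66),purple=(243,178,12,50,70),knob=(327,275,16,114,124),lens=(367,298,16,136,144),cup=(333,263,18,40,50),cupfloor=(333,263,6,20,32),
 dropper=(314,185,12,20,95),dishes=(285,163,14,36,46)))
# plate: points z 18..26 cluster
for n,P in(("scene",S),("side",D)):
    Q=P.reshape(-1,3);Q=Q[(Q[:,2]>17)&(Q[:,2]<27)]
    k=np.nanmean(P[218:228,220:230].reshape(-1,3),0) if n=="scene" else np.nanmean(P[275:285,322:332].reshape(-1,3),0)
    Q=Q[np.hypot(*(Q[:,:2]-k[:2]).T)<180]
    print(n,k,cv2.minEnclosingCircle(Q[:,:2].astype(np.float32)),len(Q))
E
```

```text
scene jar 98 [423.9 208.   61.7] [425.  208.4  61.3] [32. 33.  7.]
scene purple 103 [364.9 275.8  60.4] [362.6 276.7  58. ] [33. 32. 14.]
scene knob 288 [ 543.9 -131.5  119. ] [ 541.9 -131.4  118.9] [47. 44. 10.]
scene lens 320 [ 614.1 -204.9  139.3] [ 614.5 -207.2  139.5] [52. 55.  7.]
scene cup 158 [566.8 -45.4  43.7] [552.2 -45.1  44.2] [90. 57.  8.]
scene cupfloor 127 [565.5 -46.1  26.2] [570.4 -45.1  26.7] [44. 35. 10.]
scene dropper 239 [559.7 217.6  50.4] [554.3 221.2  54.1] [36. 36. 68.]
scene dishes 310 [481.8 315.2  41.8] [480.2 315.9  40.8] [59. 59.  9.]
scene beaker 165 [313.3 368.4  81.6] [313.2 367.6  81.7] [66. 65. 13.]
scene reagent 502 [610.3 300.6  86.2] [597.  311.9  80. ] [65. 62. 60.]
side jar 86 [423.4 204.8  59.3] [424.2 205.5  59.6] [29. 34.  5.]
side purple 104 [363.2 271.   58.3] [362.9 274.7  56.3] [30. 35. 12.]
side knob 377 [ 542.9 -135.7  116.5] [ 543.4 -135.   117.1] [45. 46.  6.]
side lens 284 [ 608.8 -204.8  137.6] [ 609.9 -209.1  138.6] [42. 52.  5.]
side cup 106 [570.6 -41.6  41.5] [568.6 -47.5  42.3] [55. 55.  5.]
side cupfloor 152 [569.5 -37.8  24.7] [569.  -40.9  26.6] [30. 34. 11.]
side dropper 213 [552.8 209.9  44.3] [553.2 215.9  49.4] [36. 37. 59.]
side dishes 223 [480.7 311.2  39.3] [480.8 312.4  39.4] [55. 59.  7.]
scene [ 550.35230429 -130.78174577  119.3308713 ] ((563.0875244140625, -149.72714233398438), 149.9114532470703) 3209
side [ 540.90012887 -140.24040739  116.80811877] ((560.0706176757812, -155.24530029296875), 149.33331298828125) 4421
```

View pics/wrist0.png

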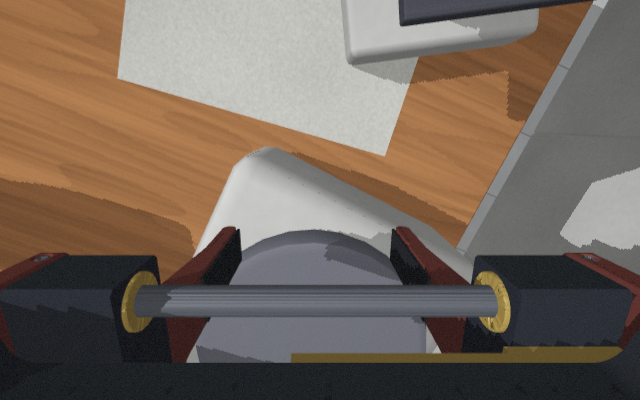

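```bash
python3 -m crank '[[87,30,-25,-8,0,0,0],[87,68,-55,-18,0,0,0],[87,106,-86,-28,0,0,0],[87,145,-118,-39,0,0,0],[87,184,-150,-49,0,0,0]]'
python3 -m crank '[[87,38,-31,-10,0,0,0],[87,76,-62,-20,0,0,0],[87,114,-93,-30,0,0,0],[87,150,-123,-40,0,0,0],[87,184,-151,-49,0,0,0]]'
python3 -m crank '[[87,0,0,0,0,0,0],[87,0,0,0,0,0,0],[87,0,0,0,0,0,0]]'
python3 - <<'E'
from h import *
o=arm.observe(); print(o["joints"])
cc,p,d=shot("wrist"); cv2.imwrite("pics/wrist1.png",p[...,::-1]); np.savez("wrist1.npz",p=p,d=d,P=cloud("wrist",cc,d))
E
```

```text
time_s: 0.65
tool_pos: [345.3, -374.5, 271.4]
tcp_rot: [[0.93, 0.369, -0.0], [0.369, -0.93, -0.0], [-0.0, 0.0, -1.0]]
force: [1.3, 0.2, 1.1]
grip_width: 0.991
finger_force: 0.0
time_s: 1.15
tool_pos: [460.6, -165.9, 320.6]
tcp_rot: [[0.929, 0.369, 0.0], [0.369, -0.929, -0.0], [0.0, 0.0, -1.0]]
force: [0.0, -0.2, 0.2]
grip_width: 0.991
finger_force: 0.0
time_s: 1.45
tool_pos: [459.3, -169.3, 319.5]
tcp_rot: [[0.93, 0.367, -0.001], [0.367, -0.93, -0.0], [-0.001, -0.0, -1.0]]
force: [-1.1, 0.1, -0.1]
grip_width: 0.992
finger_force: 0.0
[ 0.53825683  0.12380441 -0.31478175  1.75424709  0.04059917  1.27083623
 -0.98100217]
```

View pics/wrist1.png

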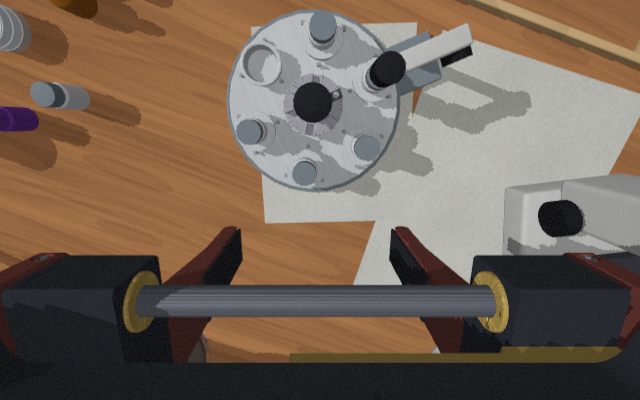

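The wrist view shows the knob at (312,103), the empty cup's rim at (263,63), the lens at (388,69) and the sample jar's cap at about (45,95). The empty place is 120° anticlockwise from the lens.

```bash
python3 - <<'E'
from m import *
Z=np.load("wrist1.npz");P=Z["P"];cc=cal("wrist")
hsv=cv2.cvtColor(Z["p"],cv2.COLOR_RGB2HSV)
report(P,"wrist",0,dict(jar=(45,95,22,56,68),knob=(312,103,25,113,124),cup=(263,63,24,38,50),cupfloor=(263,63,10,20,32),lens=(385,70,25,137,145),))
# knob flange by dark mask on z=119 ; cup rim by depth
g=hsv[...,2]
m=((g<60)).astype(np.uint8); m[:70]=0;m[135:]=0;m[:,:280]=0;m[:,345:]=0
c=max(cv2.findContours(m,0,2)[0],key=cv2.contourArea)
q=plane(cc,c[:,0,0],c[:,0,1],119); print("knob",cv2.minEnclosingCircle(q[:,:2].astype(np.float32)))
# rim: inner edge = points z 41..48 near
Q=P[35:92,235:292].reshape(-1,3);Q=Q[(Q[:,2]>41)&(Q[:,2]<48)]; 
k=np.array([np.median(Q[:,0]),np.median(Q[:,1])]); Q=Q[np.hypot(*(Q[:,:2]-k).T)<40];print("cup ring",circ(Q[:,0],Q[:,1]),len(Q), Q[:,2].mean())
print(-cc[1].T@cc[2])
E
```

```text
wrist jar 566 [424.1 205.6  61.4] [423.7 207.5  60.3] [32. 34.  9.]
wrist knob 1249 [ 542.9 -132.7  118.8] [ 542.8 -132.9  118.7] [45. 45.  6.]
wrist cup 589 [568.6 -45.4  43.3] [567.4 -46.8  42.3] [57. 56.  9.]
wrist cupfloor 439 [571.5 -45.9  26.1] [570.9 -46.   26.6] [34. 35.  5.]
wrist lens 961 [ 606.7 -199.   139.8] [ 608.8 -199.4  139.6] [41. 37.  5.]
knob ((542.7590942382812, -134.22840881347656), 23.119586944580078)
cup ring (np.float64(567.4776196188332), np.float64(-46.950899715214746), np.float64(25.86353013315865)) 537 43.66630538956209
[ 523.91210134 -144.13164904  481.46500819]
```

```bash
python3 -m crank '[[87,8,-28,12,0,0,0],[87,18,-64,28,0,0,0],[87,29,-102,46,0,0,0],[87,40,-141,65,0,0,0],[87,51,-180,85,0,0,0]]'
python3 -m crank '[[87,11,-39,20,0,0,0],[87,22,-78,40,0,0,0],[87,34,-117,60,0,0,0],[87,44,-152,80,0,0,0],[87,52,-179,95,0,0,0]]'
python3 -m crank '[[87,0,0,0,0,0,0],[87,0,0,0,0,0,0],[87,0,0,0,0,0,0]]'
python3 - <<'E'
from m import *
for i in range(3):
  o=arm.observe(); print(o["tool_pos"],o["joints"][-1])
  cc,p,d=shot(["scene","side","wrist"][i]); P=cloud(0,cc,d); cv2.imwrite(f"pics/j{i}.png",p[...,::-1])
Q=P.reshape(-1,3);Q=Q[(np.hypot(Q[:,0]-424,Q[:,1]-207)<35)&(Q[:,2]>50)&(Q[:,2]<68)];print(len(Q),Q.mean(0),(Q.min(0)+Q.max(0))/2)
print(-cc[1].T@cc[2])
E
```

```text
time_s: 2.0
tool_pos: [440.6, 17.8, 234.4]
tcp_rot: [[0.931, 0.366, 0.0], [0.366, -0.931, -0.0], [0.0, 0.001, -1.0]]
force: [0.9, 0.2, -0.5]
grip_width: 0.988
finger_force: 0.0
time_s: 2.5
tool_pos: [423.0, 204.1, 138.7]
tcp_rot: [[0.93, 0.368, -0.001], [0.368, -0.93, -0.0], [-0.001, -0.0, -1.0]]
force: [0.7, 0.1, -0.1]
grip_width: 0.99
finger_force: 0.0
time_s: 2.8
tool_pos: [424.1, 201.8, 140.3]
tcp_rot: [[0.93, 0.366, 0.0], [0.366, -0.93, -0.001], [0.0, 0.001, -1.0]]
force: [-0.4, -0.5, -0.9]
grip_width: 0.989
finger_force: 0.0
[424.12532099 201.76411705 140.25978351] -1.9579358837994523
[424.201624   201.80227645 140.4194953 ] -1.9581810126518808
[424.18428491 201.98783509 140.51365997] -1.9584228488869615
1205 [424.51411688 208.47319977  61.47682779] [423.2197096  208.26491834  57.24138241]
[488.58029152 227.42227099 302.56478825]
```

```bash
python3 -m crank '[[87,2,-5,20,0,0,0],[87,2,-5,45,0,0,0],[87,2,-5,70,0,0,0],[87,2,-5,90,0,0,0],[87,2,-5,105,0,0,0]]' 8
python3 -m crank '[[87,0,0,0,0,0,0],[87,0,0,0,0,0,0]]'
python3 - <<'E'
from h import *
cc,p,d=shot("wrist"); cv2.imwrite("pics/w3.png",p[...,::-1]); print(arm.observe()["tool_pos"])
E
```

```text
time_s: 3.45
tool_pos: [423.5, 207.9, 34.2]
tcp_rot: [[0.93, 0.367, -0.0], [0.367, -0.93, -0.001], [-0.0, 0.0, -1.0]]
force: [0.1, -0.4, 0.1]
grip_width: 0.992
finger_force: 0.0
time_s: 3.65
tool_pos: [423.7, 208.6, 35.5]
tcp_rot: [[0.93, 0.368, 0.0], [0.368, -0.93, -0.0], [0.0, 0.0, -1.0]]
force: [0.8, 0.1, 0.3]
grip_width: 0.986
finger_force: 0.0
[424.04902268 208.88676106  35.90614836]
```

View pics/w3.png

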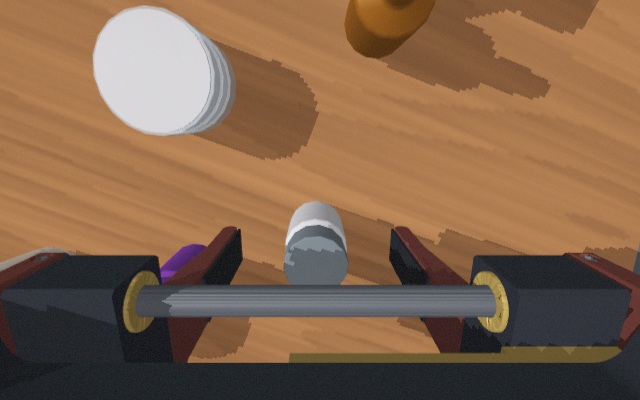

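The jar's cap at (316,255) is centred between the fingers, and nothing is in the way, so I'll close the gripper and lift.

```bash
python3 -m crank '[[50,0,0,0,0,0,0],[40,0,0,0,0,0,0],[30,0,0,0,0,0,0],[25,0,0,0,0,0,0],[25,0,0,0,0,0,0]]' 10
python3 -m crank '[[25,0,0,0,0,0,0],[25,0,0,0,0,0,0],[25,0,0,0,0,0,0],[25,0,0,-5,0,0,0],[25,0,0,-15,0,0,0]]'
python3 -m crank '[[25,0,0,-15,0,0,0],[25,0,0,-35,0,0,0],[25,0,0,-60,0,0,0],[25,0,0,-85,0,0,0],[25,0,0,-100,0,0,0]]'
python3 -m crank '[[25,0,0,0,0,0,0],[25,0,0,0,0,0,0]]'
python3 - <<'E'
from m import *
print(arm.observe()["tool_pos"],arm.observe()["joints"])
for n in("scene","side","wrist"):
  cc,p,d=shot(n); P=cloud(0,cc,d); cv2.imwrite(f"pics/h{n}.png",p[...,::-1])
  t=arm.observe()["tool_pos"]
  Q=P.reshape(-1,3);Q=Q[(np.hypot(Q[:,0]-t[0],Q[:,1]-t[1])<40)&(Q[:,2]>90)&(Q[:,2]<180)];print(n,len(Q),Q.mean(0),Q.min(0),Q.max(0))
E
```

```text
time_s: 4.2
tool_pos: [423.4, 209.0, 35.1]
tcp_rot: [[0.929, 0.369, 0.0], [0.369, -0.929, 0.0], [0.0, 0.0, -1.0]]
force: [0.2, -0.0, -0.6]
grip_width: 0.576
finger_force: 0.0
time_s: 4.7
tool_pos: [422.8, 208.8, 50.0]
tcp_rot: [[0.929, 0.369, -0.001], [0.369, -0.929, -0.001], [-0.002, 0.0, -1.0]]
force: [-0.5, -0.0, -1.1]
grip_width: 0.401
finger_force: 10.0
time_s: 5.2
tool_pos: [423.8, 209.5, 152.6]
tcp_rot: [[0.929, 0.369, 0.002], [0.369, -0.929, 0.001], [0.002, -0.0, -1.0]]
force: [-0.2, 0.2, -0.6]
grip_width: 0.397
finger_force: 10.0
time_s: 5.4
tool_pos: [423.4, 208.8, 150.2]
tcp_rot: [[0.93, 0.369, 0.001], [0.369, -0.93, -0.0], [0.001, 0.0, -1.0]]
force: [-0.1, 0.2, -0.9]
grip_width: 0.401
finger_force: 10.0
[423.40271962 208.79351937 150.20611183] [-0.0448901   0.29712734 -0.60907403  2.00835988  0.21648568  0.89813453
 -1.96242381]
scene 322 [432.77109076 206.45738087 155.24433828] [412.6326264  180.65572237 115.77630611] [443.87514771 238.33558463 179.98245854]
side 312 [423.35985771 191.48047388 148.0427964 ] [403.51394412 177.0480475  109.26656828] [443.71299057 226.41470841 179.93336212]
wrist 5696 [429.35057925 210.98775707 165.78201165] [406.99484947 187.80005516 114.49526461] [443.48656972 237.21387633 179.99249615]
```

```bash
python3 - <<'E'
import cv2
a=cv2.imread("pics/hside.png");b=cv2.imread("pics/hwrist.png");c=cv2.imread("pics/hscene.png")
x=cv2.resize(a[130:220,210:310],(400,360),interpolation=2);y=cv2.resize(b[150:330,220:420],(400,360),interpolation=2)
cv2.imwrite("pics/held.png",cv2.hconcat([x,y]))
E
```

```text
(no output)
```

View pics/held.png

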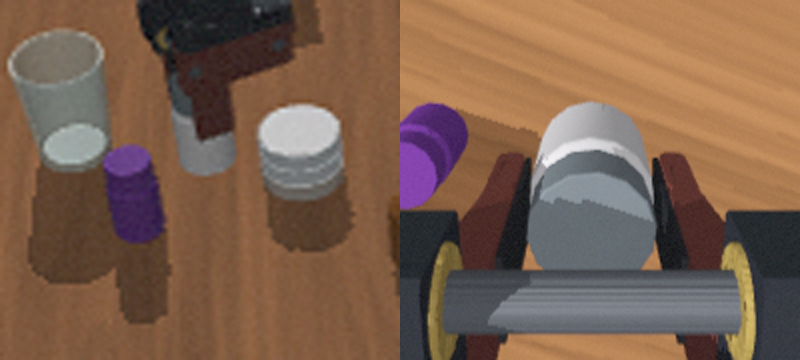

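The held jar looks upright, with its body against the finger tips. Next I'll measure its offset along tool x.

```bash
python3 - <<'E'
from m import *
o=arm.observe();R=np.array(o["tcp_rot"]);t=np.array(o["tool_pos"]);print(t)
for n in("wrist","scene","side"):
  cc,p,d=shot(n);Q=(cloud(0,cc,d)-t)@R
  Q=Q[np.isfinite(Q[...,0])]
  Q=Q[(np.abs(Q[:,0])<30)&(np.abs(Q[:,1])<17)]
  for lo,hi in((-34,-5),(5,34),(-12,12)):
    s=Q[(Q[:,2]>lo)&(Q[:,2]<hi)]
    if len(s): print(n,lo,hi,len(s),"x",np.percentile(s[:,0],[1,50,99]).round(1),"y",np.percentile(s[:,1],[1,99]).round(1),"circ",np.round(circ(s[:,0],s[:,1]),1))
E
```

```text
[422.80142457 208.610979   149.15840449]
wrist -34 -5 3575 x [-9.9  5.4 16.2] y [-15.2  15.8] circ [ 3.1  0.2 11.7]
wrist 5 34 607 x [ 5.5 15.6 17.6] y [-16.4  16.5] circ [-0.4  0.3 17.6]
wrist -12 12 889 x [ 2.5 14.4 17.5] y [-16.5  16.8] circ [ 0.3  0.2 16.6]
scene -34 -5 103 x [-3.7  9.7 16.3] y [-14.7  13.5] circ [ 5.9 -0.4 10.3]
scene 5 34 85 x [-11.9  12.   18.1] y [-7.5 16.8] circ [-0.8 -0.7 17.3]
scene -12 12 60 x [ 6.  13.5 17.2] y [-13.8  15.1] circ [ 2.2  0.2 14.3]
side -34 -5 44 x [-17.2 -13.3  -7.7] y [-16.9  14.8] circ [ 1.5  0.9 17.8]
side 5 34 73 x [-18.6 -12.8  15.1] y [-2.4 16.9] circ [-0.7  1.5 17.4]
side -12 12 46 x [-18.2 -14.3   5.8] y [-2.9 16.9] circ [-1.9  2.7 15.1]
```

```bash
python3 -m crank '[[25,2,12,0,0,0,0],[25,5,36,0,0,0,0],[25,10,70,0,0,0,0],[25,15,107,0,0,0,0],[25,20,145,0,0,0,0]]' | head -2
python3 -m crank '[[25,5,38,0,0,0,0],[25,11,76,0,0,0,0],[25,16,110,0,0,0,0],[25,19,134,0,0,0,0],[25,21,146,0,0,0,0]]' | head -2
python3 -m crank '[[25,0,0,0,0,0,0],[25,0,0,0,0,0,0],[25,0,0,0,0,0,0],[25,0,0,0,0,0,0]]'
python3 - <<'E'
from m import *
for n in("scene","side","wrist"):
  o=arm.observe();R=np.array(o["tcp_rot"]);t=np.array(o["tool_pos"])
  cc,p,d=shot(n);P=cloud(0,cc,d);Q=(P-t)@R; cv2.imwrite(f"pics/c{n}.png",p[...,::-1]); 
  s=P[(P[...,2]>40)&(P[...,2]<48)&(np.hypot(P[...,0]-568,P[...,1]+46.5)<34)]
  if len(s)>10: print(n,t,len(s),np.round(circ(s[:,0],s[:,1]),1),((s.min(0)+s.max(0))/2).round(1),np.ptp(s,0).round(1))
  if n=="wrist":
    s=P[(P[...,2]>113)&(P[...,2]<123)&(np.hypot(P[...,0]-543,P[...,1]+133)<30)]; print(len(s),s.mean(0))
print(o["joints"])
E
```

```text
time_s: 6.2
tool_pos: [496.2, 79.6, 149.9]
time_s: 6.7
tool_pos: [569.4, -50.1, 149.4]
time_s: 7.1
tool_pos: [568.5, -45.0, 150.2]
tcp_rot: [[0.929, 0.371, 0.0], [0.371, -0.929, 0.0], [0.0, -0.0, -1.0]]
force: [-0.3, -0.7, -1.5]
grip_width: 0.399
finger_force: 10.0
scene [568.4806682  -44.96992783 150.22066172] 148 [568.1 -45.2  25.7] [567.5 -45.3  43.6] [55.5 56.6  7.1]
side [568.60583963 -45.21254345 150.25324124] 113 [568.3 -48.5  25.9] [568.1 -47.4  42.2] [55.8 55.2  4.3]
wrist [568.68435081 -45.46934236 150.23883344] 708 [568.2 -45.9  25.7] [570.3 -46.   43. ] [51.3 56.6  5.5]
0 [nan nan nan]
[ 0.35392416  0.43630956 -0.47133437  1.78774858  0.23433657  0.97284158
 -1.40386056]<stdin>:8: RuntimeWarning: Mean of empty slice.
  ret = um.true_divide(
```

```bash
python3 -m crank '[[25,0,1,12,0,0,0],[25,0,1,32,0,0,0],[25,0,1,52,0,0,0],[25,0,1,68,0,0,0],[25,0,1,76,0,0,0]]' | sed -n '1,2p;4p'
python3 -m crank '[[25,0,0,3,0,0,0],[25,0,0,6,0,0,0],[25,0,0,8,0,0,0],[25,0,0,9,0,0,0],[25,0,0,10,0,0,0]]'  | sed -n '1,2p;4p'
python3 -m crank '[[25,0,0,0.5,0,0,0],[25,0,0,1,0,0,0],[25,0,0,1,0,0,0]]'
python3 -m crank '[[25,0,0,0.5,0,0,0],[25,0,0,1,0,0,0],[25,0,0,1,0,0,0]]'
```

```text
time_s: 7.75
tool_pos: [568.0, -47.3, 71.8]
force: [-0.2, -0.0, -0.8]
time_s: 8.25
tool_pos: [569.5, -47.4, 64.5]
force: [0.3, 0.2, -0.9]
time_s: 8.55
tool_pos: [569.2, -47.3, 63.1]
tcp_rot: [[0.929, 0.369, 0.0], [0.369, -0.929, -0.0], [0.0, 0.0, -1.0]]
force: [1.0, -0.2, -0.5]
grip_width: 0.399
finger_force: 10.0
time_s: 8.85
tool_pos: [569.1, -47.3, 61.9]
tcp_rot: [[0.929, 0.369, -0.0], [0.369, -0.929, -0.0], [-0.0, -0.0, -1.0]]
force: [1.1, -0.3, -1.3]
grip_width: 0.399
finger_force: 10.0
```

```bash
python3 -m crank '[[25,0,0,0.5,0,0,0],[25,0,0,1,0,0,0],[25,0,0,1,0,0,0]]' | sed -n '2p;4p'
python3 - <<'E'
from m import *
for n in("scene","wrist"):
  o=arm.observe();R=np.array(o["tcp_rot"]);t=np.array(o["tool_pos"])
  cc,p,d=shot(n);P=cloud(0,cc,d)
  s=P[(np.hypot(P[...,0]-568,P[...,1]+46.5)<14)]; print(n,t,o["force"],np.percentile(s[:,2],[50,75,90]).round(1))
E
```

```text
tool_pos: [569.3, -47.3, 61.1]
force: [0.4, -0.3, 0.1]
scene [569.2662472  -47.27620176  61.06938735] [ 0.44166453 -0.31541175  0.1497491 ] [478.2 485.6 490.4]
wrist [569.26774001 -47.29233978  61.05989789] [ 0.17114674  0.6594306  -0.32170929] [88.  88.4 88.7]
```

```bash
python3 -m crank '[[37,0,0,0.5,0,0,0],[40,0,0,0.5,0,0,0],[44,0,0,0.5,0,0,0],[50,0,0,0.5,0,0,0],[56,0,0,0.5,0,0,0]]' | sed -n '1,2p;4,6p'
python3 -m crank '[[60,0,0,0,0,0,0],[60,0,0,-4,0,0,0],[60,0,0,-12,0,0,0],[60,0,0,-25,0,0,0],[60,0,0,-40,0,0,0]]' | sed -n '1,2p;4,6p'
python3 -m crank '[[60,0,0,-20,0,0,0],[60,0,0,-45,0,0,0],[60,0,0,-70,0,0,0],[60,0,0,-90,0,0,0],[60,0,0,-100,0,0,0]]' | sed -n '1,2p;4,6p'
python3 -m crank '[[60,0,0,0,0,0,0],[60,0,0,0,0,0,0]]' | sed -n '1,2p;4,6p'
python3 - <<'E'
from m import *
print(arm.observe()["joints"])
for n in("scene","side","wrist"):
  o=arm.observe();t=np.array(o["tool_pos"])
  cc,p,d=shot(n);P=cloud(0,cc,d);cv2.imwrite(f"pics/p{n}.png",p[...,::-1])
  for z0,z1,r in((84,92,22),(41,48,32)):
    s=P[(np.hypot(P[...,0]-568,P[...,1]+46.5)<r)&(P[...,2]>z0)&(P[...,2]<z1)]
    if len(s)>9:print(n,len(s),s.mean(0).round(1),((s.min(0)+s.max(0))/2).round(1),np.round(circ(s[:,0],s[:,1]),1))
print(t)
E
```

```text
time_s: 9.75
tool_pos: [569.2, -47.3, 60.6]
force: [0.2, -0.3, 0.0]
grip_width: 0.619
finger_force: 0.0
time_s: 10.25
tool_pos: [569.2, -47.2, 101.8]
force: [1.0, 0.6, 0.6]
grip_width: 0.686
finger_force: 0.0
time_s: 10.75
tool_pos: [570.2, -47.2, 203.9]
force: [0.1, -0.5, 0.4]
grip_width: 0.682
finger_force: 0.0
time_s: 10.95
tool_pos: [568.9, -47.4, 200.3]
force: [-0.5, -1.0, -0.7]
grip_width: 0.679
finger_force: 0.0
[ 0.37142358  0.384945   -0.48580761  1.73260153  0.20099461  1.07378463
 -1.37367551]
scene 139 [569.5 -46.8  88. ] [568.9 -46.8  87.8] [569.3 -46.9  11.8]
scene 122 [577.1 -46.3  44.3] [571.1 -45.3  44.7] [567.2 -45.   25.2]
side 137 [568.8 -50.2  85.7] [569.4 -49.9  86.2] [568.9 -50.3  11.6]
side 75 [568.4 -55.1  42.6] [568.3 -49.8  44.3] [569.7 -45.8  24.9]
wrist 901 [569.5 -47.7  87.9] [569.1 -47.8  87. ] [569.3 -47.7  11.5]
wrist 620 [574.1 -42.7  43.7] [567.6 -46.   44.4] [567.5 -46.3  25.7]
[568.5298515  -47.37491753 199.49824167]
```

```bash
python3 -m crank '[[70,-8,10,0,0,0,-6],[70,-20,25,0,0,0,-14],[70,-34,43,0,0,0,-22],[70,-47,60,0,0,0,-30],[70,-56,70,0,0,0,-38]]' | sed -n '1,3p'
python3 -m crank '[[70,0,0,0,0,0,-8],[70,0,0,0,0,0,-16],[70,0,0,0,0,0,-24],[70,0,0,0,0,0,-32],[70,0,0,0,0,0,-40]]' | sed -n '1,3p'
python3 -m crank '[[70,0,0,0,0,0,-8],[70,0,0,0,0,0,-16],[70,0,0,0,0,0,-24],[70,0,0,0,0,0,-32],[70,0,0,0,0,0,-38]]' | sed -n '1,3p'
python3 -m crank '[[70,0,0,0,0,0,0],[70,0,0,0,0,0,0],[70,0,0,0,0,0,0]]' | sed -n '1,3p'
python3 - <<'E'
from m import *
for n in("scene","side","wrist"):
  o=arm.observe();t=np.array(o["tool_pos"]);R=np.array(o["tcp_rot"])
  cc,p,d=shot(n);P=cloud(0,cc,d);cv2.imwrite(f"pics/k{n}.png",p[...,::-1])
  s=P[(np.hypot(P[...,0]-543,P[...,1]+133)<30)&(P[...,2]>114)&(P[...,2]<123)]
  if len(s)>9:print(n,t,len(s),s.mean(0).round(1),((s.min(0)+s.max(0))/2).round(1),((s.mean(0)-t)@R).round(1))
print(o["joints"])
E
```

```text
time_s: 11.6
tool_pos: [542.1, -134.8, 199.5]
tcp_rot: [[0.502, 0.865, -0.002], [0.865, -0.502, 0.0], [-0.001, -0.002, -1.0]]
time_s: 12.1
tool_pos: [542.6, -132.9, 199.6]
tcp_rot: [[-0.173, 0.985, -0.001], [0.985, 0.173, 0.001], [0.001, -0.001, -1.0]]
time_s: 12.6
tool_pos: [542.6, -133.0, 199.6]
tcp_rot: [[-0.743, 0.67, -0.001], [0.67, 0.743, 0.001], [0.002, -0.0, -1.0]]
time_s: 12.9
tool_pos: [542.8, -133.0, 200.2]
tcp_rot: [[-0.737, 0.675, -0.0], [0.675, 0.737, 0.0], [0.001, -0.0, -1.0]]
scene [ 542.84791888 -133.00549279  200.22083252] 291 [ 543.9 -131.4  118.8] [ 542.6 -131.3  118.5] [ 0.3  1.9 81.4]
side [ 542.90420488 -132.98440463  200.35734598] 372 [ 543.3 -135.6  116.6] [ 543.4 -134.9  117.5] [-2.  -1.7 83.8]
wrist [ 542.95798294 -132.95784633  200.47391688] 2153 [ 542.3 -131.9  118.8] [ 543.1 -132.5  117.7] [ 1.2  0.4 81.7]
[ 0.81880188  0.46473378 -0.89190718  1.74325291  0.39691664  1.12571319
  0.63390638]
```

View pics/kwrist.png

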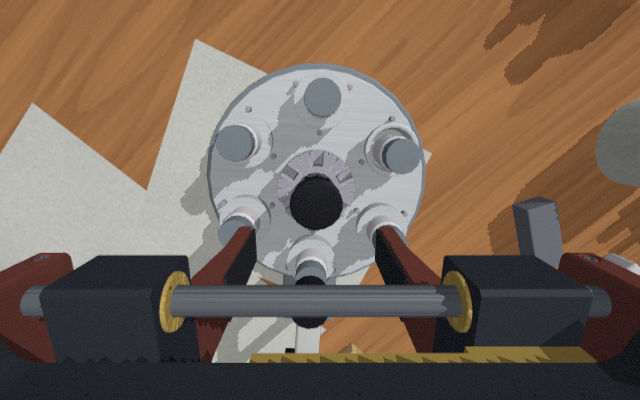

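The knob at (316,202) lies between the fingers, and the jars' caps sit outside them. I'll go down to the grip height with the fingers opened to 62 mm.

```bash
python3 -m crank '[[62,0.5,0,10,0,0,0],[62,0.5,0,30,0,0,0],[62,0.5,0,52,0,0,0],[62,0.5,0,72,0,0,0],[62,0.5,0,88,0,0,0]]' | sed -n '1,2p;4,6p'
python3 -m crank '[[62,0,0,8,0,0,0],[62,0,0,16,0,0,0],[62,0,0,23,0,0,0],[62,0,0,28,0,0,0],[62,0,0,31,0,0,0]]' | sed -n '1,2p;4,6p'
python3 -m crank '[[62,0,0,0,0,0,0],[62,0,0,0,0,0,0]]' 35 | sed -n '1,2p;4,6p'
python3 -m crank '[[50,0,0,0,0,0,0],[40,0,0,0,0,0,0],[34,0,0,0,0,0,0],[30,0,0,0,0,0,0],[30,0,0,0,0,0,0]]' 35 | sed -n '1,2p;4,6p'
python3 -m crank '[[30,0,0,0,0,0,0],[30,0,0,0,0,0,0],[30,0,0,0,0,0,0]]' 35 | sed -n '1,2p;4,6p'
```

```text
time_s: 13.55
tool_pos: [542.0, -132.6, 110.8]
force: [0.9, -0.9, 0.3]
grip_width: 0.705
finger_force: 0.0
time_s: 14.05
tool_pos: [542.8, -132.7, 81.4]
force: [-0.3, -0.0, -0.1]
grip_width: 0.703
finger_force: 0.0
time_s: 14.25
tool_pos: [542.9, -132.7, 81.8]
force: [0.2, -0.3, 0.6]
grip_width: 0.705
finger_force: 0.0
time_s: 14.75
tool_pos: [542.9, -132.5, 81.8]
force: [0.2, 0.1, 0.9]
grip_width: 0.505
finger_force: 35.0
time_s: 15.05
tool_pos: [542.9, -132.6, 81.8]
force: [1.4, 0.7, 3.7]
grip_width: 0.501
finger_force: 35.0
```

```bash
python3 -m crank '[[30,0,0,-2,0,0,0],[30,0,0,-4,0,0,0],[30,0,0,-6,0,0,0],[30,0,0,-8,0,0,0],[30,0,0,-10,0,0,0]]' 35 | sed -n '1,2p;4,6p'
python3 -m crank '[[30,0,0,-1,0,0,0],[30,0,0,-2,0,0,0],[30,0,0,-3,0,0,0],[30,0,0,-3,0,0,0],[30,0,0,-3,0,0,0]]' 35 | sed -n '1,2p;4,6p'
python3 - <<'E'
from m import *
for n in("scene","side","wrist"):
  o=arm.observe();t=np.array(o["tool_pos"]);R=np.array(o["tcp_rot"])
  cc,p,d=shot(n);P=cloud(0,cc,d);cv2.imwrite(f"pics/u{n}.png",p[...,::-1])
  s=P[(np.hypot(P[...,0]-543,P[...,1]+133)<22)&(P[...,2]>100)&(P[...,2]<145)]
  if len(s)>9:print(n,t,len(s),np.percentile(s[:,2],[25,50,75]))
print(o["joints"],o["force"])
E
```

```text
time_s: 15.55
tool_pos: [542.7, -132.6, 91.3]
force: [5.5, 0.8, -8.5]
grip_width: 0.501
finger_force: 35.0
time_s: 16.05
tool_pos: [542.8, -132.6, 94.1]
force: [5.6, 1.1, -8.7]
grip_width: 0.507
finger_force: 35.0
scene [ 542.77020964 -132.56171288   94.14830791] 171 [113.94216395 129.51969538 131.45854345]
side [ 542.73307979 -132.553466     94.12563683] 103 [109.62998019 127.22190749 128.92188107]
wrist [ 542.76576626 -132.52503381   94.13709903] 4794 [130.42836466 131.04246382 131.51403907]
[ 0.75227382  0.58394026 -0.81325802  1.84867301  0.5200461   0.93536576
  0.53363385] [ 6.25607589  0.61664559 -8.46175082]
```

```bash
python3 -m crank '[[30,0,0,-0.5,0,0,0.5],[30,0,0,-1,0,0,1.5],[30,0,0,-1,0,0,3],[30,0,0,-1,0,0,5],[30,0,0,-1,0,0,7.5]]'
python3 -c "
from h import *
o=arm.observe();print(o['joints'],o['force'],o['ft_torque'])"
```

```text
time_s: 16.7
tool_pos: [542.7, -132.6, 95.1]
tcp_rot: [[-0.644, 0.765, 0.0], [0.765, 0.644, 0.001], [0.0, 0.001, -1.0]]
force: [6.5, 1.1, -9.6]
grip_width: 0.504
finger_force: 35.0
[ 0.73268985  0.57168529 -0.78310075  1.84917566  0.49651326  0.92718795
  0.42088819] [ 6.45185892  1.12824778 -9.5927789 ] [ 0.19385225 -1.32917904  0.11839868]
```

```bash
python3 -m crank '[[30,0,0,0,0,0,3],[30,0,0,0,0,0,6],[30,0,0,0,0,0,9],[30,0,0,0,0,0,12],[30,0,0,0,0,0,15]]' | sed -n '2,4p'
python3 -m crank '[[30,0,0,0,0,0,3],[30,0,0,0,0,0,6],[30,0,0,0,0,0,9],[30,0,0,0,0,0,12],[30,0,0,0,0,0,15]]' | sed -n '2,4p'
python3 -m crank '[[30,0,0,0,0,0,3],[30,0,0,0,0,0,6],[30,0,0,0,0,0,9],[30,0,0,0,0,0,12],[30,0,0,0,0,0,15]]' | sed -n '2,6p'
python3 - <<'E'
from m import *
o=arm.observe();print(o['joints'],o['ft_torque'])
cc,p,d=shot("side"); cv2.imwrite("pics/turn.png",cv2.resize(p[220:390,230:430,::-1],(800,600)))
P=cloud(0,cc,d); 
Q=P[(P[...,2]>82)&(P[...,2]<90)]; r=Q[:,:2]-[543,-133]; k=np.hypot(*r.T); r=r[(k>72)&(k<112)]; a=np.degrees(np.arctan2(r[:,1],r[:,0])); print(np.histogram(a,36,(-180,180))[0])
E
```

```text
tool_pos: [542.7, -132.6, 95.0]
tcp_rot: [[-0.423, 0.906, 0.0], [0.906, 0.423, 0.001], [0.0, 0.0, -1.0]]
force: [4.9, 0.9, -9.5]
tool_pos: [542.6, -132.7, 95.0]
tcp_rot: [[-0.174, 0.985, -0.0], [0.985, 0.174, 0.0], [0.0, 0.0, -1.0]]
force: [6.1, 0.9, -7.9]
tool_pos: [542.5, -132.6, 95.0]
tcp_rot: [[0.087, 0.996, -0.0], [0.996, -0.087, 0.0], [0.0, -0.0, -1.0]]
force: [4.7, 0.6, -8.9]
grip_width: 0.505
finger_force: 35.0
[ 0.60416419  0.51673316 -0.59681741  1.85747462  0.3681116   0.87932722
 -0.25737609] [ 0.07389261 -1.14361693  0.06157835]
[  0  68 115  21   0   0   0 102 143  13   0   0   1  15   0   0   0   0
   9  67  29   0   0   0   0   0   0   0   0   0   0  18  25   9   0   0]
```

View pics/turn.png

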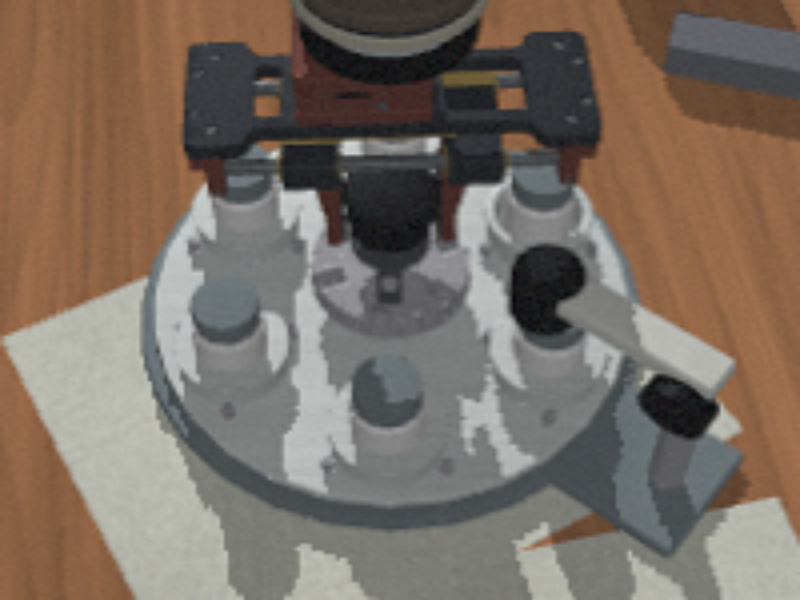

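The plate is turning with the tool and everything on it is upright. The lens at about (545,285) in this crop is well clear of the fingers, so I'll continue.

```bash
python3 -m crank '[[30,0,0,0,0,0,3],[30,0,0,0,0,0,6],[30,0,0,0,0,0,9],[30,0,0,0,0,0,12],[30,0,0,0,0,0,15]]' | sed -n '2,4p'
python3 -m crank '[[30,0,0,0,0,0,3],[30,0,0,0,0,0,6],[30,0,0,0,0,0,9],[30,0,0,0,0,0,12],[30,0,0,0,0,0,15]]' | sed -n '2,4p'
python3 -m crank '[[30,0,0,0,0,0,3],[30,0,0,0,0,0,6],[30,0,0,0,0,0,9],[30,0,0,0,0,0,12],[30,0,0,0,0,0,15]]' | sed -n '2,4p'
python3 -m crank '[[30,0,0,0,0,0,3],[30,0,0,0,0,0,6],[30,0,0,0,0,0,9],[30,0,0,0,0,0,12],[30,0,0,0,0,0,15]]' | sed -n '2,6p'
python3 -m crank '[[30,0,0,0,0,0,2.5],[30,0,0,0,0,0,4.5],[30,0,0,0,0,0,6],[30,0,0,0,0,0,7],[30,0,0,0,0,0,7.5]]' | sed -n '2,6p'
python3 -m crank '[[30,0,0,0,0,0,0],[30,0,0,0,0,0,0]]'
python3 - <<'E'
from m import *
o=arm.observe();print(o['joints'],o['ft_torque'])
for n in("side","scene","wrist"):
  cc,p,d=shot(n); cv2.imwrite(f"pics/t{n}.png",p[...,::-1])
  P=cloud(0,cc,d); Q=P[(P[...,2]>82)&(P[...,2]<90.5)]
  for b in range(6):
    a=np.radians(74+60*b);q=np.array([543+90*np.cos(a),-133+90*np.sin(a)])
    s=Q[np.hypot(*(Q[:,:2]-q).T)<24]
    if len(s)>15:
      c=(s.min(0)+s.max(0))/2; print(n,74+60*b,len(s),c.round(1),np.ptp(s,0).round(0),np.degrees(np.arctan2(c[1]+133,c[0]-543)).round(1)%60)
E
```

```text
tool_pos: [542.5, -132.6, 95.0]
tcp_rot: [[0.341, 0.94, -0.0], [0.94, -0.341, 0.0], [0.0, -0.001, -1.0]]
force: [5.7, 0.9, -8.3]
tool_pos: [542.4, -132.6, 94.9]
tcp_rot: [[0.573, 0.82, -0.001], [0.82, -0.573, 0.0], [-0.0, -0.001, -1.0]]
force: [4.8, 0.8, -8.9]
tool_pos: [542.3, -132.6, 94.9]
tcp_rot: [[0.766, 0.643, -0.001], [0.643, -0.766, 0.0], [-0.0, -0.001, -1.0]]
force: [4.8, 0.4, -8.9]
tool_pos: [542.3, -132.5, 94.9]
tcp_rot: [[0.906, 0.423, -0.001], [0.423, -0.906, 0.001], [-0.001, -0.001, -1.0]]
force: [4.3, 0.3, -8.8]
grip_width: 0.498
finger_force: 35.0
tool_pos: [542.3, -132.5, 95.2]
tcp_rot: [[0.953, 0.303, -0.001], [0.303, -0.953, 0.0], [-0.001, -0.001, -1.0]]
force: [3.9, 1.6, -9.2]
grip_width: 0.507
finger_force: 35.0
time_s: 20.95
tool_pos: [542.3, -132.5, 95.4]
tcp_rot: [[0.953, 0.303, -0.001], [0.303, -0.953, 0.0], [-0.001, -0.0, -1.0]]
force: [3.9, 1.5, -8.8]
grip_width: 0.504
finger_force: 35.0
[ 0.39752772  0.4649628  -0.31804135  1.8713987   0.18999034  0.83528814
 -1.27953746] [ 0.26487691 -0.63036378 -0.0489326 ]
side 134 167 [481.2 -70.   85.5] [31. 32.  6.] 
[... 156 characters left out ...]
[ 602.9 -202.8   85.6] [30. 26.  7.] 10.600000000000001
side 374 132 [ 634.8 -113.4   85.7] [24. 32.  6.] 12.1
scene 74 142 [568.5 -45.2  86.4] [32. 31.  8.] 13.799999999999997
scene 134 57 [480.  -62.4  86.2] [33. 22.  8.] 11.699999999999989
scene 254 55 [ 521.5 -218.3   86.1] [26. 30.  8.] 15.799999999999997
scene 314 57 [ 609.2 -195.4   86.1] [19. 30.  7.] 16.700000000000003
scene 374 161 [ 629.9 -110.    86.3] [34. 32.  8.] 14.8
wrist 74 2724 [567.9 -46.4  86.2] [32. 33.  8.] 13.900000000000006
wrist 194 609 [ 464.1 -153.1   85.9] [17. 31.  8.] 14.300000000000011
wrist 314 846 [ 602.9 -190.5   86.1] [33. 19.  8.] 16.200000000000003
wrist 374 3083 [ 630.1 -111.    86.3] [32. 32.  8.] 14.2
```

The plate has turned 120° and the holders sit at 14° modulo 60°, the same as at the start. I'll lower the knob and release it.

```bash
python3 -m crank '[[30,0,0,1.5,0,0,0],[30,0,0,4,0,0,0],[30,0,0,7,0,0,0],[30,0,0,10,0,0,0],[30,0,0,12.5,0,0,0]]' | sed -n '2,6p'
python3 -m crank '[[30,0,0,0.5,0,0,0],[30,0,0,0.5,0,0,0]]' | sed -n '2,6p'
python3 -m crank '[[40,0,0,0,0,0,0],[48,0,0,0,0,0,0],[54,0,0,0,0,0,0],[60,0,0,0,0,0,0],[62,0,0,0,0,0,0]]' | sed -n '2,6p'
python3 -m crank '[[62,0,0,0,0,0,0],[62,0,0,-6,0,0,0],[62,0,0,-18,0,0,0],[62,0,0,-34,0,0,0],[62,0,0,-52,0,0,0]]' | sed -n '2,6p'
python3 -m crank '[[62,0,0,-20,0,0,0],[62,0,0,-45,0,0,0],[62,0,0,-70,0,0,0],[62,0,0,-90,0,0,0],[62,0,0,-100,0,0,0]]' | sed -n '2,6p'
python3 -m crank '[[62,-40,0,-20,0,0,0],[62,-85,0,-20,0,0,0],[62,-120,0,-20,0,0,0],[62,-140,0,-20,0,0,0],[62,-140,0,-20,0,0,0]]' | sed -n '1,6p'
python3 - <<'E'
from m import *
for n in("side","scene","wrist"):
  cc,p,d=shot(n); cv2.imwrite(f"pics/f{n}.png",p[...,::-1])
  P=cloud(0,cc,d); Q=P[(P[...,2]>82)&(P[...,2]<90.5)]
  k=P[(np.hypot(P[...,0]-543,P[...,1]+133)<18)&(P[...,2]>100)&(P[...,2]<140)]; print(n,"knob",len(k),np.median(k[:,2]) if len(k) else 0)
  for b in range(6):
    a=np.radians(74+60*b);q=np.array([543+90*np.cos(a),-133+90*np.sin(a)])
    s=Q[np.hypot(*(Q[:,:2]-q).T)<24]
    if len(s)>15:
      c=(s.min(0)+s.max(0))/2; print(n,74+60*b,len(s),c.round(1),np.ptp(s,0).round(0),np.degrees(np.arctan2(c[1]+133,c[0]-543)).round(1)%60)
a=cv2.imread("pics/fside.png");cv2.imwrite("pics/final.png",cv2.resize(a[220:390,230:430],(800,600)))
E
```

```text
tool_pos: [542.4, -132.6, 82.8]
tcp_rot: [[0.953, 0.303, -0.0], [0.303, -0.953, 0.0], [-0.0, -0.0, -1.0]]
force: [0.2, 2.9, -4.9]
grip_width: 0.506
finger_force: 35.0
tool_pos: [542.4, -132.6, 82.5]
tcp_rot: [[0.953, 0.303, -0.0], [0.303, -0.953, 0.0], [-0.0, -0.0, -1.0]]
force: [-0.4, 3.6, -4.7]
grip_width: 0.504
finger_force: 35.0
tool_pos: [543.0, -133.2, 83.0]
tcp_rot: [[0.953, 0.303, 0.001], [0.303, -0.953, -0.001], [0.001, 0.001, -1.0]]
force: [-0.3, 1.9, -0.7]
grip_width: 0.701
finger_force: 0.0
tool_pos: [542.7, -132.6, 135.8]
tcp_rot: [[0.953, 0.303, 0.0], [0.303, -0.953, -0.0], [0.0, 0.0, -1.0]]
force: [0.4, 0.3, -0.3]
grip_width: 0.704
finger_force: 0.0
tool_pos: [543.5, -132.7, 237.5]
tcp_rot: [[0.953, 0.303, 0.004], [0.303, -0.953, -0.001], [0.003, 0.002, -1.0]]
force: [-0.1, -0.8, -0.1]
grip_width: 0.708
finger_force: 0.0
time_s: 23.8
tool_pos: [406.8, -176.3, 255.0]
tcp_rot: [[0.954, 0.3, -0.001], [0.3, -0.954, -0.001], [-0.001, 0.001, -1.0]]
force: [0.9, 0.3, -0.2]
grip_width: 0.706
finger_force: 0.0
side knob 236 116.8679458075012
side 74 160 [568.  -47.9  85.5] [32.
[... 423 characters left out ...]
 14.799999999999997
scene 134 131 [480.6 -66.6  86.7] [33. 32.  7.] 13.199999999999989
scene 194 129 [ 454.8 -152.8   86.5] [34. 32.  8.] 12.699999999999989
scene 254 147 [ 518.4 -217.3   86.6] [32. 32.  8.] 13.700000000000003
scene 314 58 [ 609.3 -195.3   86.2] [19. 30.  8.] 16.799999999999997
scene 374 164 [ 629.7 -110.    86.3] [33. 32.  8.] 14.9
wrist knob 1355 119.07853675322686
wrist 74 375 [560.  -48.6  86.1] [18. 29.  8.] 18.599999999999994
wrist 134 823 [480.4 -68.2  86.2] [32. 32.  8.] 14.0
wrist 194 708 [ 455.4 -154.4   86.6] [32. 33.  7.] 13.699999999999989
wrist 254 802 [ 517.5 -218.8   86.3] [32. 32.  8.] 13.5
wrist 314 365 [ 595.9 -197.5   86.3] [19. 32.  8.] 9.299999999999997
```

View pics/final.png

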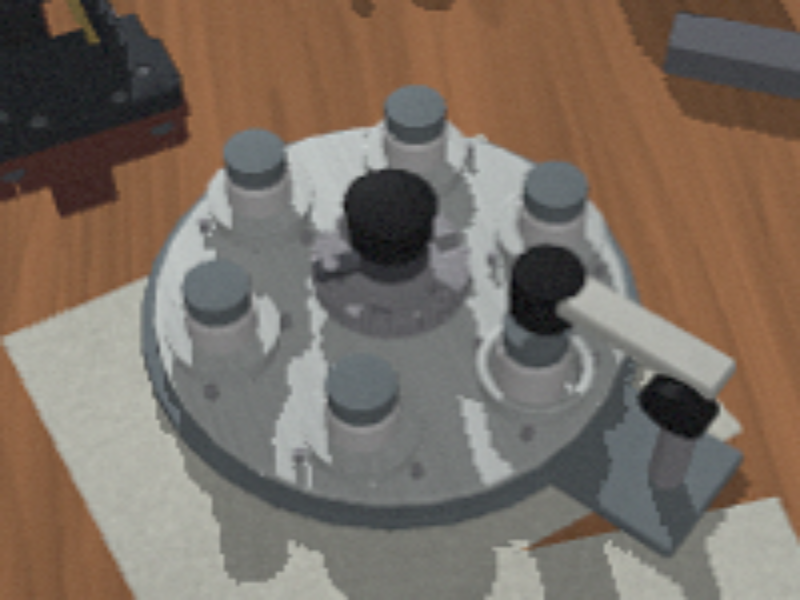

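The knob top is at 119 mm, so it is home. The sample's cup is under the lens at (535,360) with the jar upright in it, and the robot is clear.

```bash
python3 -c "
from cell import arm
print(arm.hand_in())"
```

```text
the job is handed in; nothing more can be done
None
```

The sample jar is standing upright in its holder under the inspection lens, the knob is home in its notch, and the job is handed in at about 24 s on the robot's clock; the hand-in gave no verdict.

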